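# Clamp the dust drawer shut with its draw latch

### The job

The dust trap of the induction furnace has just been emptied: push its drawer in lightly until you feel it bear on the sponge rubber seal (a push of 6 to 9 N will do, 12 N is too much for the old rubber), hook the wire bail of the draw latch over the keeper on the drawer, and press the lever down flat past its dead centre so that the drawer stays clamped tight. Do not force the lever: 30 N is too much. Leave the jar, the tray with its crucibles and the brush where they stand.

Things in the scene. Friction and masses are not known exactly. Their poses are not given: they have to be found in the camera images.
- trap: light-blue sheet-steel dust trap fixed to the bench, 200 deep (x) x 180 wide (y) x 130 high; two 50 mm pipe stubs stand 50 out of its rear. Origin on the bench under the middle of its front face: x runs from the front into the box, y across it, z up. The drawer opens towards -x. On its top, on the centre line, is the steel draw latch.
- lever_pin (a point): hinge axis of the latch lever (along the trap's y), fixed at the trap's x 49, y 0, z 146 mm. The lever is a steel plate 24 wide, 4 thick; flat, its upper face is 6 mm above the pin and runs to 50 mm beyond it, then a 12 mm finger tab turned up 0.45 rad. Axes as the trap's
- lever (a joint): lever angle, rad: 0 = flat, lying towards the trap's +x (hard stop), 1.57 upright, 2.2 leaning over the drawer (hard stop). Stays where left (friction 0.06 N m). Drawing the bail tight takes 0.1 (thin seal) to 0.5 N m (thick), most near 0.8; dead centre is near 0.2: above it the bail pulls the lever up again, below it down, but friction may hold it short of the stop
- lever_tip (a point): on the lever's upper face (it looks up when flat, towards the drawer when upright), 45 mm from the pin, before the finger tab
- bar (a point): centre of the bail's cross bar. The bail is a U of 6 mm steel wire, a cross bar and two legs, 44 mm wide over the legs; 80.7 mm from the bar's axis to its pivot on the lever. x axis: from the bar along the legs to the pivot; y along the bar
- bail: the bail, origin at its pivot on the lever (15.7 mm from the lever pin along the lever, 3 mm below it when flat); turns about y. Stiff pivot (0.018 N m): it stays where put and is carried round with the lever, so a bar not drawn back under the keeper's lip lifts off again as the lever moves. Dragging the bail to and fro turns the lever: about 4 N
- drawer: dust drawer sliding along the trap's x, 2 N friction; same axes as the trap, and same origin when fully shut: its x in the trap's frame is minus the opening. Front panel 156 wide, z 18 to 130 mm, x -31 (outer face) to -3. Bar handle across it: 10 mm rod, 100 long, axis at x -66, z 98
- keeper (a point): bar's seat in the keeper, a steel hook 24 wide on the drawer's panel (drawer x -15, z 142 mm), drawer's axes. From here: post x +3 to +7; lip on it forward to x -5, z +4 to +8; foot's top z -4, x -15 to +11; panel top z -12. The bar goes down in front of the lip, then back (+x) under it to the post; the legs pass outside
- channel: steel channel round the trap's opening holding the black rubber seal; same frame as the trap. The sponge rubber, hand-cut and worn, is first met anywhere from 2 to 11 mm of drawer opening, yields 6 N per mm, and the closed latch pulls the drawer in to 1 to 3 mm
- jar: white jar with black cap, 60 diameter x 85 high, origin under its base
- tray: open steel tray 85 x 85 x 30, origin under its centre
- crucible0: white ceramic crucible, 27 x 27 high, in the tray, origin under its base
- crucible1: white ceramic crucible as the other
- brush: hand brush 160 long lying in front of the drawer, origin under its middle

How it is judged:
By the outcome, as a careful person would: the job done as asked, in the order asked, and still so for the second after the job is handed in, with the robot touching nothing.
It also fails if it takes over 72 s, if anything falls off the work surface, if the arm or the gripper's body presses on something with over 40 N, if the wrist force passes 120 N, or if a joint passes its speed limit or range.

### The arm

A 6-joint arm with a two-finger parallel gripper is mounted at the origin on the work surface. World frame = base frame: x ahead of the robot, y to its left, z up, the work surface at z = 0. Lengths are in m, angles in rad, forces in N, time in s.
With the tool pointing down it reaches from about 0.4 to 0.925 m from the base axis. Payload 3.4 kg.
Tool frame: the origin (TCP) lies at the very end of the fingers, on their centre line; the grasp point (between the pads) lies 19 mm behind it; z points along the fingers, y is the line along which they close (so a half turn about z gives the same grasp; the last joint's range is limited). The gripper opens to 85 mm and grips with 20 to 120 N. Pads are 22 mm wide; open, the fingers measure 114 mm over their backs; the gripper's body (76 mm by 85 mm) begins 54 mm behind the grasp point. The pads swing forward as they close: fully open they stand 13 mm farther back than shut.
Start: joints at [-1.302, 0.307, 1.506, -0, 1.328, -0.073], TCP at [0.193, -0.542, 0.231] pointing down, gripper open.
Joint ranges: [-3.12, 3.12], [-1.05, 2.28], [0.14, 2.33], [-1.42, 4.57], [0.1, 2.73], [-2.68, 2.68]. Speed limits (rad/s): [2.57, 2.57, 3.14, 3.14, 3.14, 3.14].

### API

Orientations are given as a rotation vector (axis times angle).
In Python, from bench import readout, optics, r gives the robot as it stands.
- The arm moves only by the tool send_rows, never from a script. Its argument "moves" is a list of rows, each a list of 3 entries, a list of its own where there are three numbers: the opening in per cent of the stroke, from 0 (shut) to 100 (fully open), then the shift along the tool's x, y, z in units of 40 mm (1.0 is 40 mm), then the turn about the tool's z in units of 6 degrees (1.0 is 6 degrees). A call has 1 to 20 rows; each row shifts and turns the commanded pose from where the row before left it, along the tool's axes as they then stand; what a row does not reach is not made up. A row lasts 1/10 s, in which the tool goes at most 50 mm and 8.59 degrees, less where a joint would pass 70% of its speed; a pose out of reach is approached as far as the arm can. A call is refused whole if a number of a shift passes 1 or a number of a turn 1, either way. A call with a gripper value outside its range is refused whole. The fingers move at their own pace and stop on an object; the grip force is fixed at half the most. Time passes only in rows, so rows that do not move let the fingers close. It gives the time, the measured TCP pose, the force, the opening and the grip force at its end, in the units of the state.
- readout.observe(): the state, without advancing time (a new reading comes with each control period).
- optics.snapshot(name): name is "side" or "top" or "wrist"; returns a dict with "color" (480x640x3 uint8, red, green, blue), "fov_y" (degrees; the focal length in pixels is half the picture's height over the tangent of half this angle, whatever the lens; pixels are square), "cx", "cy" (the principal point, pixels), "xyz" and "rotation" of the camera in the world. Camera axes: x right, y down, z forward; pixel columns grow to the right and rows downward; lengths in m; the calibration is good to about 2 mm. A picture is of the moment at which its call begins. There is no depth.
- r.close_job(): hands the job in; it is judged then, once.
The state is a dict: "clock": time; "q": joint angles; "qd": joint speeds; "tau": joint torques, N m; "tcp_pos": TCP position; "eef_rot": TCP orientation; "contact_force": force on the tool from outside, world axes, zero at the start; "wrist_torque": the same for the moment, N m; "opening": opening from 0.0 (shut) to 1.0 (fully open); "finger_force": force on a finger pad.
Only numpy, scipy, OpenCV 4.12 (cv2) and the standard library are available. Lean on these libraries where they do the work, as an engineer would, in place of code of your own. Each camera call takes 0.05 s, during which the arm holds its last target. There are 200 camera calls.

## Working session

There is one attempt and no reset: what is moved stays moved. The work goes in short steps, Python scripts to look and compute and a tool call to move; the robot and the scene stay as the last step left them, time stands still between calls to the robot, and variables do not carry over. Pictures are saved under pics/ and viewed, at most 10 in all, crops included, and the job is handed in when it is done.

Besides the shell and the picture viewer there is one more tool, called in YAML: its name, and indented under it one key for each argument. send_rows: Moves the arm, as the interface text tells. Its arguments: {"type":"object","properties":{"moves":{"type":"array","items":{"type":"array"}}},"required":["moves"]}

```bash
ls; mkdir -p pics; python3 - <<'E'
from bench import readout, optics, r
import cv2,json
s=readout.observe();print(s)
for n in("side","top"):
    d=optics.snapshot(n);cv2.imwrite(f"pics/{n}0.png",d["color"][:,:,::-1]);print(n,d["fov_y"],d["cx"],d["cy"],d["xyz"],d["rotation"])
E
```

```text
pics
{'clock': 0.0, 'q': array([-1.30250692e+00,  3.07571413e-01,  1.50765248e+00,  3.87307728e-05,
        1.32838764e+00, -7.35022457e-02]), 'qd': array([-3.24137968e-04,  1.58454964e-03, -3.82418725e-04, -9.78035350e-04,
       -5.34382109e-05,  4.27349195e-04]), 'tau': array([ 1.37109360e-03, -4.57540154e+01, -2.51912534e+01,  6.64779259e-05,
        1.32977060e-02,  4.38932602e-06]), 'tcp_pos': array([ 0.1925339 , -0.54108522,  0.23038983]), 'eef_rot': array([-3.09384732e+00, -5.33918792e-01,  2.49447244e-04]), 'contact_force': array([-0.41841963,  0.91406065,  0.32191827]), 'wrist_torque': array([-0.00268231, -0.00472284,  0.01884053]), 'finger_force': 0.0, 'opening': 0.9967455960024669}
side 43.53126099651776 313.29102380692046 237.26001750868227 [ 0.55998223 -0.57014117  1.0240501 ] [-2.60902093 -0.02897553  0.02373648]
top 43.2075066532461 317.39564468401153 237.74546403500156 [ 0.41574555 -0.03159954  1.13855904] [-2.1924563   2.14222017 -0.15468013]
```

View pics/side0.png

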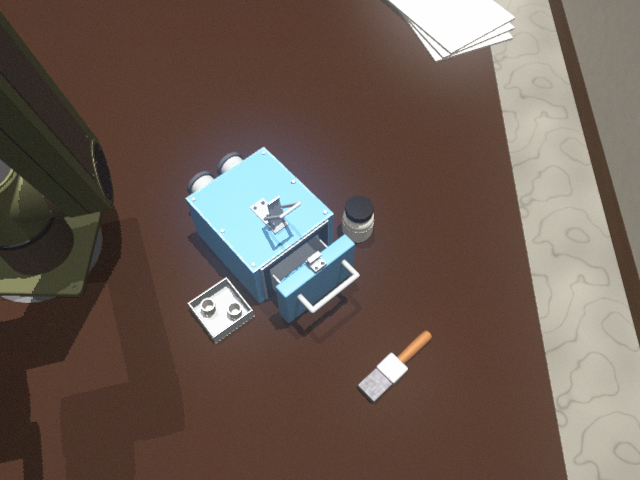

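View pics/top0.png

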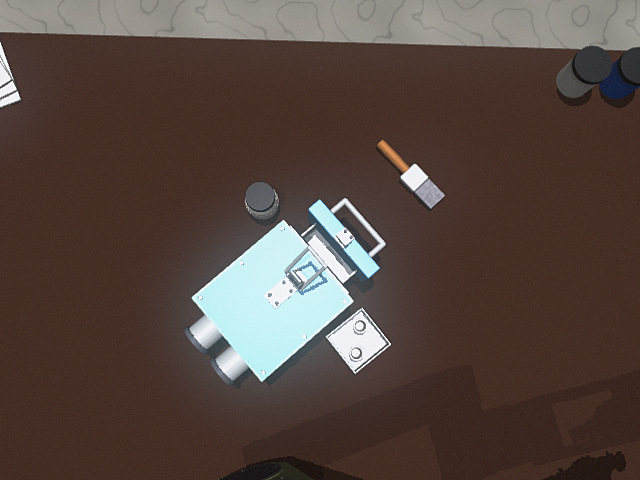

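Side: the trap is at about (260,210), its drawer open, with the latch at (275,215). Top: the latch is at (300,278), the keeper at (345,237) and the handle at (365,225). Next I'll get the trap pose from the blue top face and enlarge the latch.

```bash
cat > h.py <<'E'
import numpy as np, cv2
from scipy.spatial.transform import Rotation as R
from bench import readout, optics, r
class Cam:
    def __init__(s,n):
        d=optics.snapshot(n);s.im=d["color"];s.f=240/np.tan(np.radians(d["fov_y"]/2));s.c=np.array([d["cx"],d["cy"]]);s.o=np.array(d["xyz"]);s.R=R.from_rotvec(d["rotation"]).as_matrix()
    def ray(s,p): v=s.R@np.r_[(np.array(p,float)-s.c)/s.f,1];return v/np.linalg.norm(v)
    def plane(s,p,z): v=s.ray(p);return s.o+v*(z-s.o[2])/v[2]
    def px(s,P): v=s.R.T@(np.array(P)-s.o);return v[:2]/v[2]*s.f+s.c
def tri(a,pa,b,pb):
    u,v=a.ray(pa),b.ray(pb);t=np.linalg.lstsq(np.c_[u,-v],b.o-a.o,rcond=None)[0]
    A,B=a.o+u*t[0],b.o+v*t[1];return (A+B)/2,np.linalg.norm(A-B)
E
python3 - <<'E'
from h import *
out=[]
for n,c in(("top",(305,265)),("side",(285,225))):
    k=Cam(n);hsv=cv2.cvtColor(k.im,cv2.COLOR_RGB2HSV)
    m=cv2.inRange(hsv,(80,50,150 if n=="side" else 180),(110,255,255))
    m=cv2.morphologyEx(m,cv2.MORPH_CLOSE,np.ones((3,3)))
    for cn in cv2.findContours(m,cv2.RETR_EXTERNAL,cv2.CHAIN_APPROX_NONE)[0]:
        if cv2.contourArea(cn)>300:
            q=cv2.approxPolyDP(cv2.convexHull(cn),4,True)[:,0];print(n,cv2.contourArea(cn))
            for p in q: print(p,k.plane(p,.13).round(4))
    x,y=c;out.append(cv2.resize(k.im[y-75:y+75,x-50:x+50],(400,600),interpolation=cv2.INTER_CUBIC))
cv2.imwrite("pics/z.png",np.hstack(out)[:,:,::-1])
E
```

```text
top 4495.0
[324 322] [ 0.4005 -0.0644  0.13  ]
[261 381] [0.3032 0.0361 0.13  ]
[192 297] [0.4366 0.1542 0.13  ]
[233 266] [0.4894 0.0888 0.13  ]
top 563.0
[378 269] [ 0.4901 -0.1528  0.13  ]
[367 277] [ 0.4763 -0.1346  0.13  ]
[344 248] [ 0.5239 -0.0954  0.13  ]
[354 238] [ 0.5412 -0.112   0.13  ]
top 551.0
[318 200] [ 0.6044 -0.0501  0.13  ]
[344 227] [ 0.5595 -0.0948  0.13  ]
[333 237] [ 0.5421 -0.0766  0.13  ]
[309 210] [ 0.5869 -0.0353  0.13  ]
side 618.5
[321 270] [ 0.5511 -0.107   0.13  ]
[286 297] [ 0.4949 -0.1576  0.13  ]
[276 287] [ 0.4775 -0.1399  0.13  ]
[303 262] [ 0.5204 -0.0924  0.13  ]
side 483.5
[345 234] [ 0.5913 -0.0361  0.13  ]
[354 244] [ 0.6067 -0.0558  0.13  ]
[324 267] [ 0.556  -0.1012  0.13  ]
[320 252] [ 0.5487 -0.0726  0.13  ]
side 9431.0
[263 147] [0.4362 0.1532 0.13  ]
[333 214] [0.5702 0.0046 0.13  ]
[252 272] [ 0.4358 -0.113   0.13  ]
[186 197] [0.305  0.0362 0.13  ]
```

View pics/z.png

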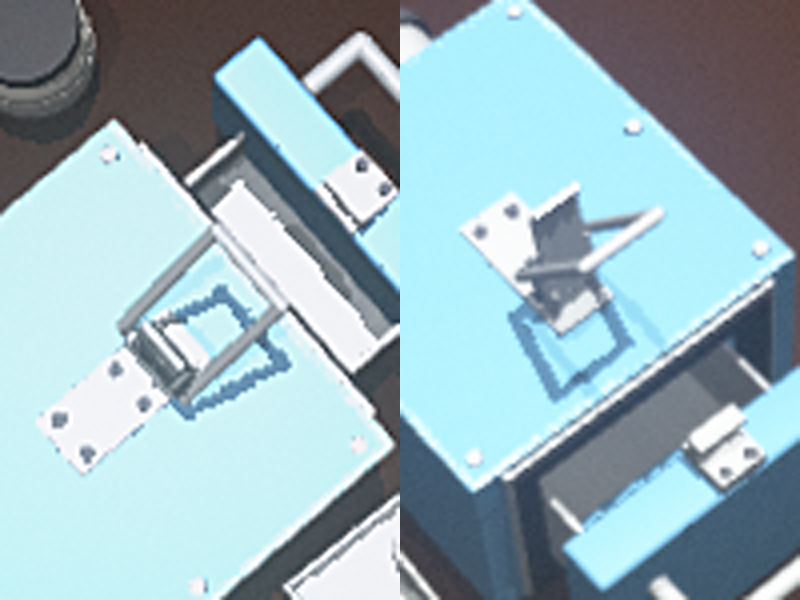

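The crops show the lever roughly upright with the bail sticking out over the front edge. The bar runs (309,248)-(326,266) in top and (281,217)-(300,203) in side. Next I'll fit the trap frame and express everything in it.

```bash
python3 - <<'E'
from h import *
from scipy.optimize import least_squares
T,S=Cam("top"),Cam("side")
pts=[(S,(263,147),(.2,-.09)),(S,(333,214),(0,-.09)),(S,(252.5,272),(0,.09)),(S,(186.5,197),(.2,.09)),(T,(261.5,381),(.2,.09)),(T,(192,297.5),(.2,-.09)),(T,(284.5,220.5),(0,-.09)),(T,(353.5,300),(0,.09))]
W=np.array([c.plane(p,.13)[:2] for c,p,_ in pts]);L=np.array([l for *_,l in pts])
def f(v,full=False):
    c,s=np.cos(v[2]),np.sin(v[2]);return (L@np.array([[c,s],[-s,c]])+v[:2]-W).ravel()
o=least_squares(f,[.5,-.05,2.3]);v=o.x;print(v,np.degrees(v[2]),(f(v)*1e3).reshape(-1,2).round(1))
np.save("trap.npy",v)
def loc(P): c,s=np.cos(v[2]),np.sin(v[2]);d=np.array(P[:2])-v[:2];return (np.r_[np.array([[c,s],[-s,c]])@d,P[2]]*1e3).round(1)
for n,a,b in [("barA",(308.8,248),(300,203)),("barB",(326.3,266.3),(280.8,217)),("barmid",(317.5,257),(290.4,210)),("levertopR",(291.5,271),(280,196.5)),("levertopL",(302.5,283.5),(269,205)),("handleR",(346,200.5),(356,275)),("handleL",(383,243),(312,308))]:
    P,e=tri(T,a,S,b);print(n,loc(P),(e*1e3).round(1))
for n,k,p in[("pan",T,(318,200)),("pan",T,(378,269)),("pan",T,(367,277)),("pan",T,(309,210)),("pan",S,(354,244)),("pan",S,(286,297)),("pan",S,(276,287)),("pan",S,(345,234))]: print(n,loc(k.plane(p,.13)))
E
```

```text
[ 0.50335382 -0.0541144   2.30051896] 131.8100268566801 [[ 0.9  1.8]
 [ 0.3  1.3]
 [-0.4 -1.1]
 [-2.9 -1.3]
 [-0.3 -0.3]
 [ 1.3  0.8]
 [ 2.4  0.4]
 [-1.4 -1.5]]
barA [  6.4 -20.6 222.9] 3.5
barB [  4.9  18.8 223.8] 1.5
barmid [  5.6  -0.9 223.2] 2.2
levertopR [ 48.5 -12.  202.9] 3.1
levertopL [ 47.7  12.9 202.7] 4.9
handleR [-105.5  -49.9   98.9] 0.5
handleL [-104.7   48.3  102.9] 0.0
pan [-64.4 -78.  130. ]
pan [-64.7  75.7 130. ]
pan [-41.9  73.8 130. ]
pan [-41.7 -74.8 130. ]
pan [-70.1 -75.9 130. ]
pan [-71.5  75.3 130. ]
pan [-46.7  76.5 130. ]
pan [-45.2 -77.5 130. ]
```

send_rows:
  moves:
    - [0,[0,0,0],-1]
    - [0,[0,0,0],-1]
    - [0,[0,0,0],-1]
    - [0,[0,0,0],-1]
    - [0,[0,0,0],-1]
    - [0,[0,0,0],-1]
    - [0,[0,0,0],-1]
    - [0,[0,0,0],-1]
    - [0,[0,0,0],-1]
    - [0,[0,0,0],-1]
    - [0,[0,0,0],-1]
    - [0,[0,0,0],-1]
    - [0,[0,0,0],-1]
    - [0,[0,0,0],-1]
    - [0,[0,0,0],-1]
    - [0,[0,0,0],-1]
    - [0,[0,0,0],-1]
    - [0,[0,0,0],-1]
    - [0,[0,0,0],-0.7]
    - [0,[0,0,0],0]

```text
clock: 2.3
tcp_pos: [0.1927, -0.5417, 0.2312]
eef_rot: [-1.283, -2.868, -0.0]
contact_force: [0.3, -0.7, -0.1]
opening: 0.007
finger_force: 0.0
```

```bash
cat >> h.py <<'E'
v=np.load("trap.npy")
def loc(P): c,s=np.cos(v[2]),np.sin(v[2]);d=np.array(P[:2])-v[:2];return np.r_[np.array([[c,s],[-s,c]])@d,P[2]]*1e3
def wor(q): c,s=np.cos(v[2]),np.sin(v[2]);q=np.array(q)/1e3;return np.r_[np.array([[c,-s],[s,c]])@q[:2]+v[:2],q[2]]
def st(*targets):
    s=readout.observe();M=R.from_rotvec(s["eef_rot"]).as_matrix();x=M[:,0]
    yaw=np.degrees(np.arctan2(x[1],x[0]));c,sn=np.cos(v[2]),np.sin(v[2]);F=s["contact_force"]
    print("t",round(s["clock"],2),"tcp",loc(s["tcp_pos"]).round(1),"turn units left",((yaw-np.degrees(v[2]))/6).round(3),"F",np.round([c*F[0]+sn*F[1],-sn*F[0]+c*F[1],F[2]],2),"open",s["opening"].round(3),"zdown",M[2,2].round(4),"q5",s["q"][5].round(2))
    p=s["tcp_pos"]
    for q in targets: w=wor(q);print(q,"units",((M.T@(w-p))/.04).round(3));p=w
E
python3 -c "
from h import *
st([-150,0,200],[-150,0,85])"
```

```text
Traceback (most recent call last):
  File "h.py", line 19, in st
    print("t",round(s["clock"],2),"tcp",loc(s["tcp_pos"]).round(1),"turn units left",((yaw-np.degrees(v[2]))/6).round(3),"F",np.round([c*F[0]+sn*F[1],-sn*F[0]+c*F[1],F[2]],2),"open",s["opening"].round(3),"zdown",M[2,2].round(4),"q5",s["q"][5].round(2))
                                                                                                                                                                                      ^^^^^^^^^^^^^^^^^^
AttributeError: 'float' object has no attribute 'round'
```

```bash
sed -i 's/s\["opening"\].round(3)/round(float(s["opening"]),3)/' h.py
python3 -c "
from h import *
st([-150,0,200],[-150,0,85])"
```

```text
t 2.3 tcp [-156.3  556.6  231.2] turn units left -0.003 F [-0.74  0.24 -0.08] open 0.007 zdown -1.0 q5 -2.03
[-150, 0, 200] units [ 0.161 13.914  0.782]
[-150, 0, 85] units [-1.000e-03 -0.000e+00  2.875e+00]
```

send_rows:
  moves:
    - [0,[0.16,0.9,0],0]
    - [0,[0,1,0],0]
    - [0,[0,1,0],0]
    - [0,[0,1,0],0]
    - [0,[0,1,0],0]
    - [0,[0,1,0],0]
    - [0,[0,1,0],0]
    - [0,[0,1,0],0]
    - [0,[0,1,0],0]
    - [0,[0,1,0],0]
    - [0,[0,1,0],0]
    - [0,[0,1,0],0]
    - [0,[0,1,0],0]
    - [0,[0,1,0],0]
    - [0,[0,0,0],0]
    - [0,[0,0,0.9],0]
    - [0,[0,0,0.9],0]
    - [0,[0,0,0.9],0]
    - [0,[0,0,0.95],0]
    - [0,[0,0,0],0]

```text
clock: 4.3
tcp_pos: [0.5981, -0.1654, 0.0801]
eef_rot: [-1.281, -2.856, 0.002]
contact_force: [-1.1, -0.2, 1.2]
opening: 0.005
finger_force: 0.0
```

```bash
python3 -c "
from h import *
st([-125,0,85],[-90,0,85])"
```

```text
t 4.3 tcp [-146.1    3.6   80.1] turn units left -0.021 F [0.64 0.96 1.18] open 0.005 zdown -0.9999 q5 -1.07
[-125, 0, 85] units [ 0.529  0.089 -0.119]
[-90, 0, 85] units [ 0.875 -0.002  0.009]
```

send_rows:
  moves:
    - [0,[0.3,0.09,-0.1],0]
    - [0,[0.2,0,0],0]
    - [0,[0.05,0,0],0]
    - [0,[0.05,0,0],0]
    - [0,[0.05,0,0],0]
    - [0,[0.05,0,0],0]
    - [0,[0.05,0,0],0]
    - [0,[0.05,0,0],0]
    - [0,[0.05,0,0],0]
    - [0,[0.05,0,0],0]
    - [0,[0,0,0],0]
    - [0,[0,0,0],0]

```text
clock: 5.5
tcp_pos: [0.5818, -0.1372, 0.0893]
eef_rot: [-1.283, -2.868, -0.0]
contact_force: [1.5, -1.8, 1.9]
opening: 0.003
finger_force: 0.8
```

```bash
python3 -c "
from h import *
st([-98,0,85])
S=Cam('top');cv2.imwrite('pics/a.png',cv2.resize(S.im[150:350,230:450],None,fx=3,fy=3)[:,:,::-1])"
```

```text
t 5.5 tcp [-114.2   -3.1   89.3] turn units left -0.005 F [-2.29  0.09  1.92] open 0.003 zdown -1.0 q5 -1.03
[-98, 0, 85] units [ 0.405 -0.077  0.108]
```

View pics/a.png

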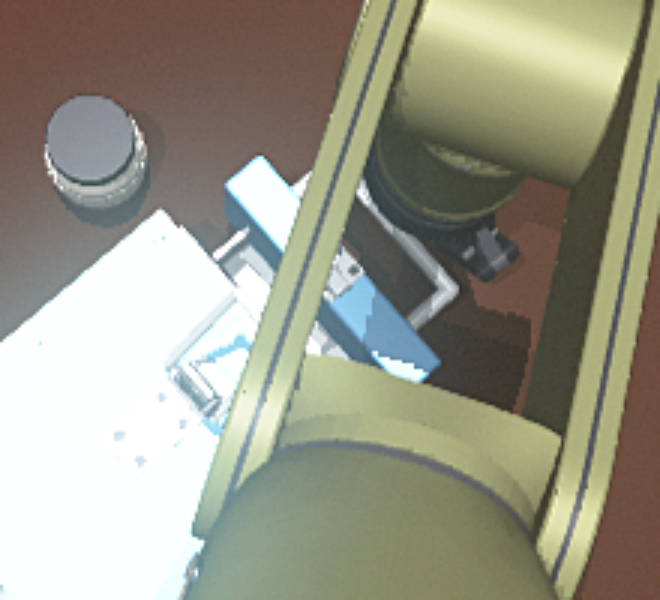

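The fingers are now on the front of the handle and the drawer is sliding at about 2 N. I'll carry on in.

send_rows:
  moves:
    - [0,[0.05,-0.05,0],0]
    - [0,[0.05,0,0],0]
    - [0,[0.05,0,0],0]
    - [0,[0.05,0,0],0]
    - [0,[0.05,0,0],0]
    - [0,[0.05,0,0],0]
    - [0,[0.05,0,0],0]
    - [0,[0.03,0,0],0]
    - [0,[0,0,0],0]

```text
clock: 6.45
tcp_pos: [0.5695, -0.127, 0.0892]
eef_rot: [-1.283, -2.867, 0.0]
contact_force: [1.3, -0.0, 0.3]
opening: -0.003
finger_force: 0.7
```

```bash
python3 -c "
from h import *
st([-93,0,85])"
```

```text
t 6.45 tcp [-98.4  -0.8  89.2] turn units left -0.003 F [-0.9  -0.95  0.26] open -0.003 zdown -1.0 q5 -1.02
[-93, 0, 85] units [ 0.136 -0.019  0.105]
```

send_rows:
  moves:
    - [0,[0.03,0,0],0]
    - [0,[0.03,0,0],0]
    - [0,[0.03,0,0],0]
    - [0,[0.03,0,0],0]

```text
clock: 6.85
tcp_pos: [0.5666, -0.1237, 0.0892]
eef_rot: [-1.283, -2.867, 0.0]
contact_force: [1.1, -1.0, 0.4]
opening: -0.0
finger_force: 1.1
```

```bash
python3 -c "
from h import *
for i in range(4): st()"
```

```text
t 6.85 tcp [-94.1  -0.7  89.2] turn units left -0.004 F [-1.43 -0.14  0.44] open -0.0 zdown -1.0 q5 -1.02
t 6.85 tcp [-94.1  -0.7  89.2] turn units left -0.004 F [-1.43 -0.14  0.44] open -0.0 zdown -1.0 q5 -1.02
t 6.85 tcp [-94.1  -0.7  89.2] turn units left -0.004 F [-1.43 -0.14  0.44] open -0.0 zdown -1.0 q5 -1.02
t 6.85 tcp [-94.1  -0.7  89.2] turn units left -0.004 F [-1.43 -0.14  0.44] open -0.0 zdown -1.0 q5 -1.02
```

send_rows:
  moves:
    - [0,[0.025,0,0],0]
    - [0,[0,0,0],0]

```text
clock: 7.05
tcp_pos: [0.5658, -0.1228, 0.0892]
eef_rot: [-1.283, -2.867, 0.0]
contact_force: [0.6, -1.3, 0.1]
opening: 0.001
finger_force: 0.7
```

send_rows:
  moves:
    - [0,[0.025,0,0],0]
    - [0,[0,0,0],0]

```text
clock: 7.25
tcp_pos: [0.5652, -0.1221, 0.0892]
eef_rot: [-1.283, -2.867, 0.0]
contact_force: [0.6, -2.1, -0.8]
opening: 0.002
finger_force: 0.8
```

send_rows:
  moves:
    - [0,[0.025,0,0],0]
    - [0,[0,0,0],0]

```text
clock: 7.45
tcp_pos: [0.5646, -0.1214, 0.0893]
eef_rot: [-1.283, -2.867, 0.0]
contact_force: [0.2, -2.0, 0.4]
opening: -0.005
finger_force: 0.8
```

send_rows:
  moves:
    - [0,[0.02,0,0],0]
    - [0,[0,0,0],0]

```text
clock: 7.65
tcp_pos: [0.5641, -0.1208, 0.0892]
eef_rot: [-1.283, -2.867, 0.0]
contact_force: [0.7, -2.2, -0.1]
opening: 0.002
finger_force: 0.9
```

send_rows:
  moves:
    - [0,[0.015,0,0],0]
    - [0,[0,0,0],0]

```text
clock: 7.85
tcp_pos: [0.5637, -0.1204, 0.0892]
eef_rot: [-1.283, -2.867, 0.0]
contact_force: [1.1, -2.0, -0.5]
opening: 0.0
finger_force: 0.9
```

send_rows:
  moves:
    - [0,[0.015,0,0],0]
    - [0,[0,0,0],0]

```text
clock: 8.05
tcp_pos: [0.5634, -0.1199, 0.0893]
eef_rot: [-1.283, -2.867, 0.0]
contact_force: [0.3, -2.8, -0.6]
opening: 0.001
finger_force: 0.9
```

send_rows:
  moves:
    - [0,[0.015,0,0],0]
    - [0,[0,0,0],0]

```text
clock: 8.25
tcp_pos: [0.563, -0.1195, 0.0892]
eef_rot: [-1.283, -2.867, 0.0]
contact_force: [0.5, -1.8, 0.1]
opening: 0.003
finger_force: 0.9
```

send_rows:
  moves:
    - [0,[0.015,0,0],0]
    - [0,[0,0,0],0]

```text
clock: 8.45
tcp_pos: [0.5626, -0.119, 0.0893]
eef_rot: [-1.283, -2.867, 0.0]
contact_force: [0.2, -3.0, 0.3]
opening: -0.004
finger_force: 0.9
```

send_rows:
  moves:
    - [0,[0.015,0,0],0]
    - [0,[0,0,0],0]

```text
clock: 8.65
tcp_pos: [0.5623, -0.1185, 0.0893]
eef_rot: [-1.283, -2.867, -0.0]
contact_force: [-0.3, -2.4, -1.2]
opening: 0.001
finger_force: 0.9
```

send_rows:
  moves:
    - [0,[0.015,0,0],0]
    - [0,[0,0,0],0]

```text
clock: 8.85
tcp_pos: [0.5619, -0.1181, 0.0893]
eef_rot: [-1.283, -2.867, -0.0]
contact_force: [0.2, -1.1, -1.2]
opening: 0.004
finger_force: 0.9
```

send_rows:
  moves:
    - [0,[0.015,0,0],0]
    - [0,[0,0,0],0]

```text
clock: 9.05
tcp_pos: [0.5615, -0.1176, 0.0893]
eef_rot: [-1.283, -2.867, -0.0]
contact_force: [0.6, -3.2, -1.0]
opening: -0.003
finger_force: 0.9
```

send_rows:
  moves:
    - [0,[0.015,0,0],0]
    - [0,[0,0,0],0]

```text
clock: 9.25
tcp_pos: [0.5611, -0.1172, 0.0893]
eef_rot: [-1.283, -2.867, -0.0]
contact_force: [0.2, -2.3, -0.7]
opening: -0.003
finger_force: 0.9
```

```bash
python3 -c "
from h import *
st()"
```

```text
t 9.25 tcp [-85.5  -1.   89.3] turn units left -0.005 F [-1.84  1.41 -0.69] open -0.003 zdown -1.0 q5 -1.01
```

send_rows:
  moves:
    - [0,[0.015,0,0],0]
    - [0,[0,0,0],0]

```text
clock: 9.45
tcp_pos: [0.5607, -0.1168, 0.0893]
eef_rot: [-1.283, -2.868, -0.0]
contact_force: [0.5, -2.8, -0.3]
opening: -0.002
finger_force: 0.9
```

send_rows:
  moves:
    - [0,[0.015,0,0],0]
    - [0,[0,0,0],0]

```text
clock: 9.65
tcp_pos: [0.5603, -0.1163, 0.0893]
eef_rot: [-1.283, -2.867, -0.0]
contact_force: [0.9, -1.1, -0.4]
opening: 0.002
finger_force: 0.9
```

send_rows:
  moves:
    - [0,[0.015,0,0],0]
    - [0,[0,0,0],0]

```text
clock: 9.85
tcp_pos: [0.5602, -0.1161, 0.0893]
eef_rot: [1.283, 2.867, -0.0]
contact_force: [0.5, -2.9, -1.6]
opening: 0.003
finger_force: 1.5
```

send_rows:
  moves:
    - [0,[0.015,0,0],0]
    - [0,[0,0,0],0]

```text
clock: 10.05
tcp_pos: [0.56, -0.1159, 0.0894]
eef_rot: [1.283, 2.867, -0.001]
contact_force: [1.3, -3.8, -2.3]
opening: -0.004
finger_force: 2.2
```

send_rows:
  moves:
    - [0,[0.015,0,0],0]
    - [0,[0,0,0],0]

```text
clock: 10.25
tcp_pos: [0.5598, -0.1157, 0.0894]
eef_rot: [1.282, 2.866, -0.001]
contact_force: [2.0, -6.0, -3.1]
opening: 0.003
finger_force: 2.7
```

```bash
python3 -c "
from h import *
st()"
```

```text
t 10.25 tcp [-83.6  -1.   89.4] turn units left -0.003 F [-5.82  2.51 -3.09] open 0.003 zdown -1.0 q5 -1.01
```

send_rows:
  moves:
    - [0,[0.012,0,0],0]
    - [0,[0,0,0],0]
    - [0,[0,0,0],0]

```text
clock: 10.55
tcp_pos: [0.5598, -0.1156, 0.0894]
eef_rot: [1.282, 2.866, -0.001]
contact_force: [2.7, -6.4, -3.4]
opening: -0.003
finger_force: 3.0
```

```bash
python3 -c "
from h import *
st()"
```

```text
t 10.55 tcp [-83.5  -1.1  89.4] turn units left -0.002 F [-6.6   2.28 -3.4 ] open -0.003 zdown -1.0 q5 -1.01
```

The drawer is bearing on the seal at about 6.6 N. I'll back off and go up over to behind the lever.

send_rows:
  moves:
    - [0,[-0.1,0,0],0]
    - [0,[-0.5,0,0],0]
    - [0,[0,0,-0.8],0]
    - [0,[0,0,-0.8],0]
    - [0,[0,0,-0.8],0]
    - [0,[0,0,-0.8],0]
    - [0,[0,0,-0.8],0]
    - [0,[0,0,0],0]
    - [0,[0.6,-0.02,0],0]
    - [0,[0.9,0,0],0]
    - [0,[0.9,0,0],0]
    - [0,[0.9,0,0],0]
    - [0,[0.9,0,0],0]
    - [0,[0.6,0,0],0]
    - [0,[0,0,0],0]
    - [0,[0,0,0],0]

```text
clock: 12.15
tcp_pos: [0.4458, 0.0106, 0.249]
eef_rot: [-1.281, -2.868, -0.0]
contact_force: [-0.3, 0.7, -0.2]
opening: 0.003
finger_force: 0.0
```

```bash
python3 -c "
from h import *
st([82,0,245],[82,0,184],[36,0,184])
a=Cam('side');cv2.imwrite('pics/b.png',cv2.resize(a.im[140:340,170:390],None,fx=3,fy=3,interpolation=2)[:,:,::-1])"
```

```text
t 12.15 tcp [ 86.7  -0.3 249. ] turn units left 0.009 F [ 0.73 -0.22 -0.21] open 0.003 zdown -1.0 q5 -0.8
[82, 0, 245] units [-0.116 -0.006  0.099]
[82, 0, 184] units [-1.000e-03  0.000e+00  1.525e+00]
[36, 0, 184] units [-1.15e+00 -1.00e-03 -1.00e-03]
```

View pics/b.png

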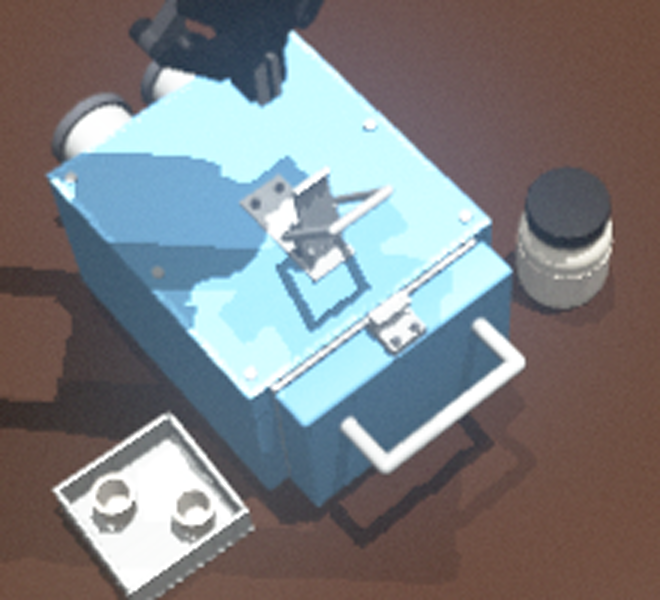

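The drawer is closed onto the seal, the lever and bail have not moved, and the handle ends are at about (299,294) and (343,261). Next I'll push the lever from behind towards the drawer.

send_rows:
  moves:
    - [0,[-0.1,0,0.2],0]
    - [0,[0,0,0.7],0]
    - [0,[0,0,0.7],0]
    - [0,[-0.2,0,0],0]
    - [0,[-0.2,0,0],0]
    - [0,[-0.1,0,0],0]
    - [0,[-0.1,0,0],0]
    - [0,[-0.1,0,0],0]
    - [0,[-0.1,0,0],0]
    - [0,[-0.1,0,0],0]
    - [0,[-0.1,0,0],0]
    - [0,[-0.1,0,0],0]
    - [0,[0,0,0],0]

```text
clock: 13.5
tcp_pos: [0.4791, -0.0263, 0.1855]
eef_rot: [1.283, 2.866, -0.0]
contact_force: [0.6, 0.6, 0.1]
opening: 0.001
finger_force: 0.0
```

```bash
python3 -c "
from h import *
st([36,0,184])
a=Cam('side')
for p,z in[((299.3,294),98),((342.7,260.7),98),((312,308),98),((356,275),98),((278.5,309),130),((341,229.5),130)]: print(loc(a.plane(p,z/1e3)))
cv2.imwrite('pics/c.png',cv2.resize(a.im[140:340,170:390],None,fx=3,fy=3,interpolation=2)[:,:,::-1])"
```

```text
t 13.5 tcp [ 36.9  -0.5 185.5] turn units left -0.006 F [ 0.07 -0.88  0.14] open 0.001 zdown -1.0 q5 -0.87
[36, 0, 184] units [-0.022 -0.012  0.038]
[-69.32630391  46.60054465  98.        ]
[-69.51683862 -51.78744405  98.        ]
[-102.98654546   46.9248415    98.        ]
[-105.30382774  -50.51842522   98.        ]
[-80.13101376  97.90024444 130.        ]
[-33.87886926 -78.34854012 130.        ]
```

View pics/c.png

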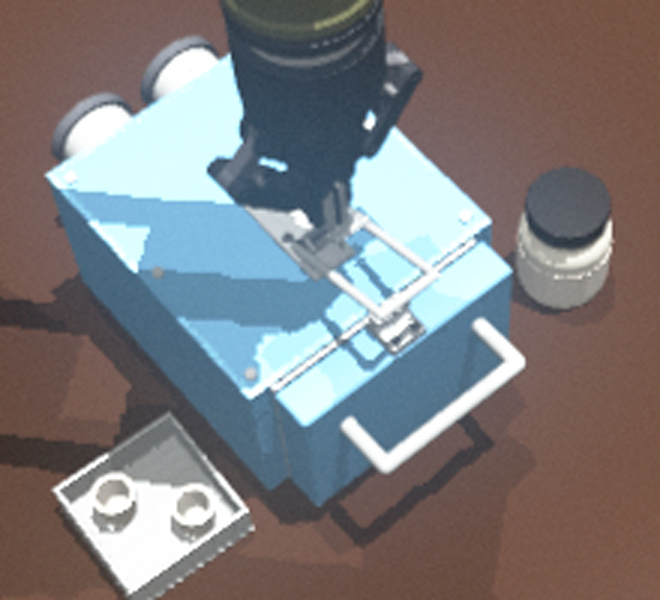

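The lever now leans over the drawer with the bail lowered, the bar at about (298,244)-(317,232). The drawer is at about 3.5 mm opening, which puts the seat at x of about -18.5. Next I'll straddle the keeper with part-open fingers and press the bar ends down.

send_rows:
  moves:
    - [0,[0.4,0,0],0]
    - [0,[0.1,0,-0.6],0]
    - [0,[0,0,-0.9],0]
    - [35,[-0.4,0,0],0]
    - [35,[-0.9,0,0],0]
    - [35,[-0.8,0,0],0]
    - [35,[-0.3,0,0],0]
    - [35,[0,0,0],0]
    - [35,[0,0,0],0]

```text
clock: 14.45
tcp_pos: [0.5276, -0.0815, 0.2446]
eef_rot: [-1.283, -2.865, -0.0]
contact_force: [0.3, 0.0, -0.2]
opening: 0.352
finger_force: 0.0
```

```bash
python3 -c "
from h import *
st([-38,0,200],[-38,0,152])
a=Cam('side');b=Cam('top')
for z in (180,185,190,195,200): print(loc(a.plane((307.5,237.8),z/1e3)))
"
```

```text
t 14.45 tcp [-3.660e+01  2.000e-01  2.446e+02] turn units left -0.007 F [-0.19 -0.24 -0.23] open 0.352 zdown -1.0 q5 -0.96
[-38, 0, 200] units [-0.037  0.006  1.114]
[-38, 0, 152] units [-3.0e-03  1.0e-03  1.2e+00]
[-31.80334776  -5.23910106 180.        ]
[-34.11703798  -3.42021317 185.        ]
[-36.43072821  -1.60132528 190.        ]
[-38.74441843   0.21756261 195.        ]
[-41.05810866   2.0364505  200.        ]
```

send_rows:
  moves:
    - [35,[-0.03,0,0.6],0]
    - [35,[0,0,0.6],0]
    - [35,[0,0,0.2],0]
    - [35,[0,0,0.2],0]
    - [35,[0,0,0.2],0]
    - [35,[0,0,0.2],0]
    - [35,[0,0,0.1],0]
    - [35,[0,0,0.1],0]
    - [35,[0,0,0],0]

```text
clock: 15.45
tcp_pos: [0.5296, -0.0833, 0.1569]
eef_rot: [-1.283, -2.867, 0.0]
contact_force: [0.4, -0.3, -1.1]
opening: 0.349
finger_force: 0.0
```

```bash
python3 -c "
from h import *
st()
a=Cam('side');cv2.imwrite('pics/d.png',cv2.resize(a.im[180:300,240:380],None,fx=5,fy=5,interpolation=2)[:,:,::-1])"
```

```text
t 15.45 tcp [-3.920e+01 -1.000e-01  1.569e+02] turn units left -0.006 F [-0.51 -0.1  -1.07] open 0.349 zdown -1.0 q5 -0.96
```

View pics/d.png

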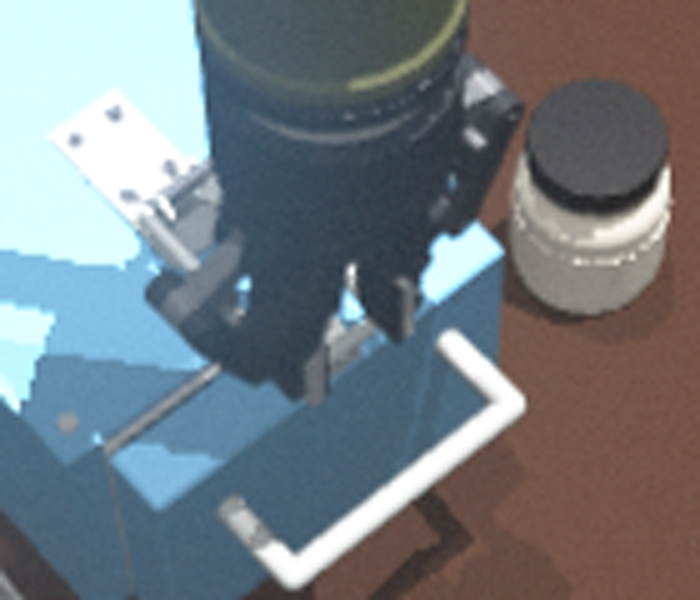

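The fingers press the bar ends down from above, on both sides of the keeper (fingertips at about (315,257) and (321,245)). Now I'll go in front of the bar and draw it back a little, still above the foot.

send_rows:
  moves:
    - [35,[0,0,-0.3],0]
    - [35,[-0.45,0,0],0]
    - [35,[0,0,0],0]
    - [35,[0,0,0.3],0]
    - [35,[0,0,0.25],0]
    - [35,[0,0,0],0]
    - [35,[0.1,0,0],0]
    - [35,[0.05,0,0],0]
    - [35,[0.05,0,0],0]
    - [35,[0.05,0,0],0]
    - [35,[0.05,0,0],0]
    - [35,[0,0,0],0]

```text
clock: 16.7
tcp_pos: [0.5355, -0.0893, 0.1483]
eef_rot: [1.28, 2.863, -0.002]
contact_force: [2.2, -4.3, -0.3]
opening: 0.353
finger_force: 2.5
```

```bash
python3 -c "
from h import *
st([-42,0,146])"
```

```text
t 16.7 tcp [-47.6  -0.5 148.3] turn units left 0.002 F [-4.66  1.21 -0.31] open 0.353 zdown -1.0 q5 -0.97
[-42, 0, 146] units [ 0.141 -0.013  0.057]
```

send_rows:
  moves:
    - [35,[0.05,0,0],0]
    - [35,[0.05,0,0],0]
    - [35,[0.05,0,0],0]
    - [35,[0,0,0],0]

```text
clock: 17.1
tcp_pos: [0.5314, -0.0848, 0.1483]
eef_rot: [1.28, 2.863, -0.002]
contact_force: [2.5, -4.9, -0.8]
opening: 0.353
finger_force: 2.5
```

```bash
python3 -c "
from h import *
st([-42,0,146])"
```

```text
t 17.1 tcp [-41.6  -0.5 148.3] turn units left 0.0 F [-5.26  1.4  -0.83] open 0.353 zdown -1.0 q5 -0.96
[-42, 0, 146] units [-0.011 -0.013  0.057]
```

send_rows:
  moves:
    - [35,[-0.2,0,0],0]
    - [35,[0,0,-0.5],0]
    - [35,[0.4,0,0],0]
    - [35,[0,0,0],0]
    - [35,[0,0,0.2],0]
    - [35,[0,0,0.2],0]
    - [35,[0,0,0.05],0]
    - [35,[0,0,0.05],0]
    - [35,[0,0,0],0]

```text
clock: 18.0
tcp_pos: [0.5242, -0.0773, 0.1466]
eef_rot: [-1.283, -2.866, 0.0]
contact_force: [0.1, -0.5, 0.7]
opening: 0.35
finger_force: 0.0
```

```bash
python3 -c "
from h import *
st()"
```

```text
t 18.0 tcp [-3.120e+01 -1.000e-01  1.466e+02] turn units left -0.006 F [-0.44  0.24  0.71] open 0.35 zdown -1.0 q5 -0.96
```

send_rows:
  moves:
    - [35,[0,0,0.04],0]
    - [35,[0,0,0.02],0]
    - [35,[0,0,0],0]

```text
clock: 18.3
tcp_pos: [0.5245, -0.0774, 0.1449]
eef_rot: [1.283, 2.867, 0.0]
contact_force: [-0.0, 0.4, 0.3]
opening: 0.352
finger_force: 0.0
```

send_rows:
  moves:
    - [35,[0,0,0.025],0]
    - [35,[0,0,0],0]

```text
clock: 18.5
tcp_pos: [0.5245, -0.0774, 0.144]
eef_rot: [1.283, 2.867, 0.0]
contact_force: [-0.4, -0.1, 0.2]
opening: 0.351
finger_force: 0.2
```

send_rows:
  moves:
    - [35,[0,0,0.025],0]
    - [35,[0,0,0],0]

```text
clock: 18.7
tcp_pos: [0.5246, -0.0774, 0.1435]
eef_rot: [1.283, 2.867, 0.0]
contact_force: [-1.3, 0.3, 4.5]
opening: 0.349
finger_force: 1.9
```

The bar is now resting on the foot: contact came at tip z 143.5, against 144 expected. Next I'll go in front again and draw it back under the lip.

send_rows:
  moves:
    - [35,[0,0,-0.3],0]
    - [35,[-0.6,0,0],0]
    - [35,[0,0,0],0]
    - [35,[0,0,0.35],0]
    - [35,[0,0,0.1],0]
    - [35,[0,0,0],0]
    - [35,[0.1,0,0],0]
    - [35,[0.1,0,0],0]
    - [35,[0.05,0,0],0]
    - [35,[0.05,0,0],0]
    - [35,[0.05,0,0],0]
    - [35,[0,0,0],0]

```text
clock: 19.9
tcp_pos: [0.5309, -0.0845, 0.137]
eef_rot: [1.283, 2.868, 0.0]
contact_force: [-0.5, -0.5, 0.1]
opening: 0.354
finger_force: 0.0
```

```bash
python3 -c "
from h import *
st()"
```

```text
t 19.9 tcp [-41.   -0.2 137. ] turn units left -0.002 F [-0.04  0.75  0.08] open 0.354 zdown -1.0 q5 -0.97
```

send_rows:
  moves:
    - [35,[0.05,0,0],0]
    - [35,[0.05,0,0],0]
    - [35,[0.025,0,0],0]
    - [35,[0,0,0],0]

```text
clock: 20.3
tcp_pos: [0.5294, -0.0825, 0.1374]
eef_rot: [1.281, 2.864, -0.002]
contact_force: [2.3, -4.6, -0.4]
opening: 0.349
finger_force: 2.4
```

send_rows:
  moves:
    - [35,[0.05,0,0],0]
    - [35,[0,0,0],0]

```text
clock: 20.5
tcp_pos: [0.5282, -0.0812, 0.1374]
eef_rot: [1.281, 2.864, -0.002]
contact_force: [2.9, -4.3, -2.1]
opening: 0.348
finger_force: 2.7
```

```bash
python3 -c "
from h import *
st()"
```

```text
t 20.5 tcp [-36.8  -0.5 137.4] turn units left -0.001 F [-5.14  0.66 -2.06] open 0.348 zdown -1.0 q5 -0.96
```

send_rows:
  moves:
    - [35,[0.05,0,0],0]
    - [35,[0,0,0],0]

```text
clock: 20.7
tcp_pos: [0.5271, -0.0799, 0.1375]
eef_rot: [1.281, 2.863, -0.002]
contact_force: [2.8, -5.6, -0.7]
opening: 0.35
finger_force: 2.9
```

send_rows:
  moves:
    - [35,[0.03,0,0],0]
    - [35,[0,0,0],0]

```text
clock: 20.9
tcp_pos: [0.5264, -0.0791, 0.1375]
eef_rot: [1.28, 2.863, -0.002]
contact_force: [2.4, -5.1, -1.8]
opening: 0.35
finger_force: 3.1
```

send_rows:
  moves:
    - [35,[0.03,0,0],0]
    - [35,[0,0,0],0]

```text
clock: 21.1
tcp_pos: [0.5258, -0.0784, 0.1376]
eef_rot: [1.28, 2.863, -0.003]
contact_force: [3.0, -5.7, -1.3]
opening: 0.352
finger_force: 3.3
```

send_rows:
  moves:
    - [35,[0.025,0,0],0]
    - [35,[0,0,0],0]

```text
clock: 21.3
tcp_pos: [0.5253, -0.0778, 0.1376]
eef_rot: [1.28, 2.862, -0.003]
contact_force: [3.9, -6.9, -1.6]
opening: 0.346
finger_force: 3.5
```

send_rows:
  moves:
    - [35,[0.02,0,0],0]
    - [35,[0,0,0],0]

```text
clock: 21.5
tcp_pos: [0.525, -0.0774, 0.1377]
eef_rot: [1.28, 2.862, -0.003]
contact_force: [3.3, -6.0, -2.1]
opening: 0.349
finger_force: 3.7
```

```bash
python3 -c "
from h import *
st()"
```

```text
t 21.5 tcp [-31.8  -0.6 137.7] turn units left 0.0 F [-6.7   1.51 -2.12] open 0.349 zdown -1.0 q5 -0.95
```

send_rows:
  moves:
    - [35,[0.015,0,0],0]
    - [35,[0,0,0],0]

```text
clock: 21.7
tcp_pos: [0.5247, -0.0771, 0.1377]
eef_rot: [1.279, 2.862, -0.003]
contact_force: [4.8, -7.8, -1.5]
opening: 0.353
finger_force: 4.0
```

send_rows:
  moves:
    - [35,[0.015,0,0],0]
    - [35,[0,0,0],0]

```text
clock: 21.9
tcp_pos: [0.5245, -0.0768, 0.1378]
eef_rot: [1.279, 2.861, -0.003]
contact_force: [3.4, -7.6, -1.5]
opening: 0.35
finger_force: 4.2
```

```bash
python3 -c "
from h import *
st()"
```

```text
t 21.9 tcp [-31.1  -0.6 137.8] turn units left 0.002 F [-7.89  2.52 -1.5 ] open 0.35 zdown -1.0 q5 -0.95
```

send_rows:
  moves:
    - [35,[-0.1,0,0],0]
    - [35,[-0.5,0,0],0]
    - [35,[0,0,-0.8],0]
    - [0,[-0.4,0,-0.9],0]
    - [0,[-0.8,0,-0.8],0]
    - [0,[-0.8,0,0],0]
    - [0,[0,0,0],0]

```text
clock: 22.6
tcp_pos: [0.5941, -0.1545, 0.2382]
eef_rot: [1.284, 2.861, -0.0]
contact_force: [-0.3, 0.2, -0.5]
opening: -0.0
finger_force: 0.0
```

```bash
python3 -c "
from h import *
st()
a=Cam('side');b=Cam('top')
A=cv2.resize(a.im[190:290,245:345],(600,600),interpolation=2)
B=cv2.resize(b.im[220:320,270:370],(600,600),interpolation=2)
cv2.imwrite('pics/e.png',cv2.resize(np.hstack([A,B]),(800,400))[:,:,::-1])"
```

```text
t 22.6 tcp [-135.3   -0.7  238.2] turn units left -0.023 F [ 0.3   0.1  -0.49] open -0.0 zdown -1.0 q5 -1.05
```

View pics/e.png

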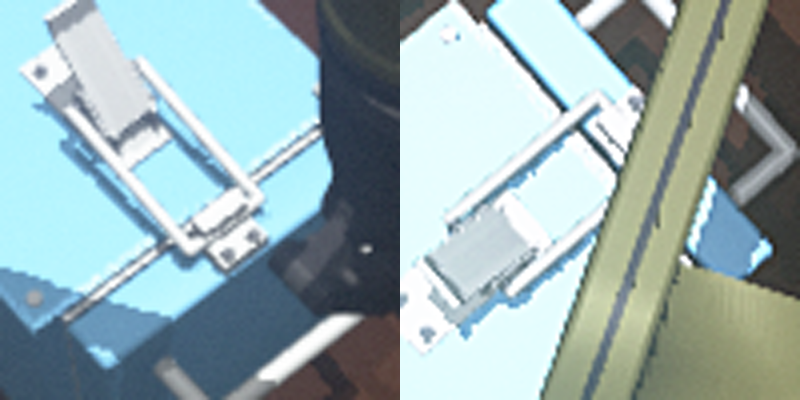

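The bar lies under the lip against the post, with both legs outside the keeper, and the lever leans to about 1 rad. Next I'll bring the closed fingertips to the lever's drawer-side face.

send_rows:
  moves:
    - [0,[0.7,0,0],0]
    - [0,[0.9,0,0],0]
    - [0,[0.9,0,0],0]
    - [0,[0.9,0,0],0]
    - [0,[0.9,0,0],0]
    - [0,[0,0,0],0]
    - [0,[0,0,0.7],0]
    - [0,[0,0,0.6],0]
    - [0,[0,0,0],0]
    - [0,[0,0,0],0]

```text
clock: 23.7
tcp_pos: [0.4753, -0.023, 0.1845]
eef_rot: [-1.282, -2.866, 0.001]
contact_force: [0.5, -0.0, -0.0]
opening: -0.001
finger_force: 0.0
```

```bash
python3 -c "
from h import *
st([50,0,185],[56.6,0,184.6],[64,0,180],[70.3,0,174.7],[75.3,0,168],[79,0,160.2],[80.2,0,156],[81,0,151])"
```

```text
t 23.7 tcp [ 41.9   0.2 184.5] turn units left -0.002 F [-0.35 -0.34 -0.05] open -0.001 zdown -1.0 q5 -0.87
[50, 0, 185] units [ 0.203  0.005 -0.011]
[56.6, 0, 184.6] units [ 0.165 -0.     0.01 ]
[64, 0, 180] units [0.185 0.    0.115]
[70.3, 0, 174.7] units [0.157 0.    0.133]
[75.3, 0, 168] units [0.125 0.    0.168]
[79, 0, 160.2] units [0.092 0.    0.195]
[80.2, 0, 156] units [0.03  0.    0.105]
[81, 0, 151] units [0.02  0.    0.125]
```

send_rows:
  moves:
    - [0,[0.2,0,0],0]
    - [0,[0.08,0,0],0]
    - [0,[0.08,0,0.01],0]
    - [0,[0.06,0,0.035],0]
    - [0,[0.06,0,0.04],0]
    - [0,[0.06,0,0.04],0]
    - [0,[0,0,0],0]

```text
clock: 24.4
tcp_pos: [0.4615, -0.007, 0.1797]
eef_rot: [-1.283, -2.867, 0.0]
contact_force: [-0.2, -0.2, -0.0]
opening: -0.002
finger_force: 0.0
```

```bash
python3 -c "
from h import *
st([70.3,0,174.7])"
```

```text
t 24.4 tcp [ 63.   -0.2 179.7] turn units left -0.003 F [-0.01  0.32 -0.03] open -0.002 zdown -1.0 q5 -0.84
[70.3, 0, 174.7] units [ 0.182 -0.004  0.125]
```

send_rows:
  moves:
    - [0,[0.06,0,0.04],0]
    - [0,[0.06,0,0.04],0]
    - [0,[0.06,0,0.045],0]
    - [0,[0,0,0],0]

```text
clock: 24.8
tcp_pos: [0.4571, -0.0018, 0.1748]
eef_rot: [1.283, 2.867, 0.0]
contact_force: [0.5, -0.9, 0.6]
opening: 0.001
finger_force: 0.6
```

send_rows:
  moves:
    - [0,[0.03,0,0.04],0]
    - [0,[0.03,0,0.04],0]
    - [0,[0,0,0],0]

```text
clock: 25.1
tcp_pos: [0.4551, 0.0003, 0.1715]
eef_rot: [-1.283, -2.867, -0.001]
contact_force: [1.0, -0.4, 1.3]
opening: -0.003
finger_force: 0.5
```

```bash
python3 -c "
from h import *
st([75.3,0,168])"
```

```text
t 25.1 tcp [ 72.7  -0.3 171.5] turn units left -0.005 F [-0.97 -0.52  1.33] open -0.003 zdown -1.0 q5 -0.82
[75.3, 0, 168] units [ 0.065 -0.008  0.088]
```

send_rows:
  moves:
    - [0,[0.03,0,0.045],0]
    - [0,[0.03,0,0.045],0]
    - [0,[0.025,0,0.05],0]
    - [0,[0,0,0],0]

```text
clock: 25.5
tcp_pos: [0.4526, 0.0028, 0.1657]
eef_rot: [-1.283, -2.867, -0.0]
contact_force: [-0.3, -0.5, 0.8]
opening: 0.001
finger_force: 0.1
```

send_rows:
  moves:
    - [0,[0.02,0,0.05],0]
    - [0,[0.02,0,0.05],0]
    - [0,[0,0,0],0]

```text
clock: 25.8
tcp_pos: [0.4517, 0.0037, 0.1617]
eef_rot: [-1.283, -2.867, 0.0]
contact_force: [-0.5, 1.0, -0.5]
opening: 0.001
finger_force: 0.0
```

```bash
python3 -c "
from h import *
st([79,0,160.2],[81,0,151])"
```

```text
t 25.8 tcp [ 77.6  -0.  161.7] turn units left -0.004 F [ 1.14 -0.29 -0.54] open 0.001 zdown -1.0 q5 -0.81
[79, 0, 160.2] units [ 0.035 -0.001  0.036]
[81, 0, 151] units [0.05 0.   0.23]
```

send_rows:
  moves:
    - [0,[0.02,0,0.06],0]
    - [0,[0.02,0,0.06],0]
    - [0,[0.01,0,0.06],0]
    - [0,[0,0,0],0]

```text
clock: 26.2
tcp_pos: [0.4504, 0.0051, 0.1544]
eef_rot: [-1.283, -2.867, 0.001]
contact_force: [0.1, 0.7, -0.1]
opening: 0.0
finger_force: 0.0
```

send_rows:
  moves:
    - [0,[0,0,0.04],0]
    - [0,[0,0,0.02],0]
    - [0,[0,0,0],0]

```text
clock: 26.5
tcp_pos: [0.4507, 0.0051, 0.1524]
eef_rot: [-1.283, -2.868, 0.0]
contact_force: [-0.4, 0.7, -0.3]
opening: 0.003
finger_force: 0.0
```

```bash
python3 -c "
from h import *
st([81,0,151])
a=Cam('side')
cv2.imwrite('pics/f.png',cv2.resize(a.im[180:300,230:370],None,fx=5,fy=5,interpolation=2)[:,:,::-1])"
```

```text
t 26.5 tcp [ 79.2  -0.2 152.4] turn units left -0.004 F [ 0.83 -0.14 -0.28] open 0.003 zdown -1.0 q5 -0.81
[81, 0, 151] units [ 0.045 -0.005  0.034]
```

View pics/f.png

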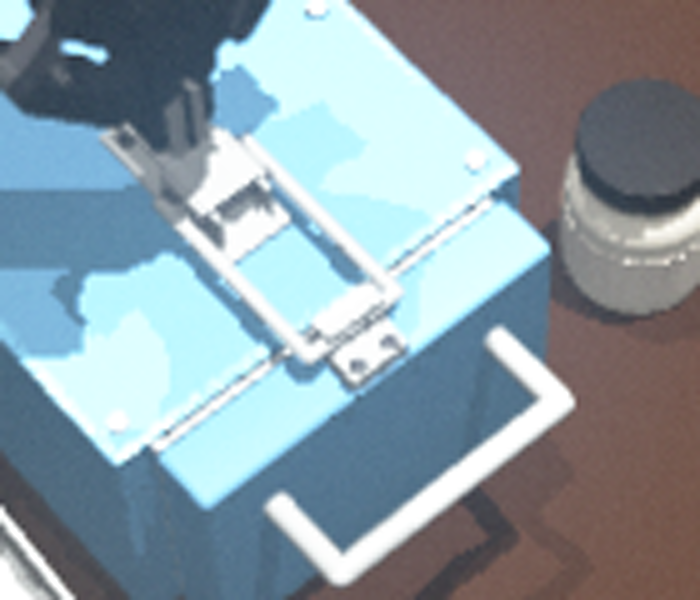

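send_rows:
  moves:
    - [0,[0.03,0,0.02],0]
    - [0,[0,0,0.02],0]
    - [0,[0,0,0],0]

```text
clock: 26.85
tcp_pos: [0.4507, 0.0055, 0.152]
eef_rot: [1.282, 2.866, -0.0]
contact_force: [-0.3, -1.8, 7.7]
opening: 0.003
finger_force: 3.9
```

send_rows:
  moves:
    - [0,[0,0,0.02],0]
    - [0,[0,0,0.01],0]
    - [0,[0,0,0],0]

```text
clock: 27.15
tcp_pos: [0.4508, 0.0056, 0.1519]
eef_rot: [1.282, 2.865, 0.0]
contact_force: [-3.8, -2.0, 17.4]
opening: 0.002
finger_force: 8.6
```

```bash
python3 -c "
from h import *
st()"
```

```text
t 27.15 tcp [ 79.5  -0.6 151.9] turn units left -0.002 F [ 1.    4.19 17.39] open 0.002 zdown -1.0 q5 -0.81
```

The lever is flat on its stop, at z 151.9 with 17 N. I'll retreat and inspect.

send_rows:
  moves:
    - [0,[0,0,-0.3],0]
    - [0,[0,0,-0.8],0]
    - [0,[0,0,-0.9],0]
    - [0,[0,0,-0.9],0]
    - [0,[-0.8,0,0],0]
    - [0,[-0.9,0,0],0]
    - [0,[-0.9,0,0],0]
    - [0,[0,0,0],0]

```text
clock: 27.95
tcp_pos: [0.5226, -0.0747, 0.2656]
eef_rot: [1.285, 2.863, -0.001]
contact_force: [-0.1, -0.2, -0.8]
opening: 0.001
finger_force: 0.0
```

```bash
python3 -c "
from h import *
st();w=Cam('wrist');print(w.o,loc(w.o),[w.px(wor(p)) for p in([-18,0,142],[94,0,152])]);cv2.imwrite('w.png',w.im)"
```

```text
t 27.95 tcp [-28.2  -0.6 265.6] turn units left -0.029 F [-0.11  0.18 -0.83] open 0.001 zdown -1.0 q5 -0.95
[ 0.47818121 -0.02475009  0.40838873] [ 38.66860954  -0.81345853 408.3887263 ] [array([319.14493181, 214.10206765]), array([318.45150105,  33.08924499])]
```

send_rows:
  moves:
    - [0,[0,-0.9,0],0]
    - [0,[0,-1,0],0]
    - [0,[0,-1,0],0]
    - [0,[0,-1,0],0]
    - [0,[0,-1,0],0]
    - [0,[0,-1,0],0]
    - [0,[0,-1,0],0]
    - [0,[0,0,0],0]

```text
clock: 28.8
tcp_pos: [0.3098, -0.2566, 0.2656]
eef_rot: [-1.29, -2.863, 0.002]
contact_force: [0.8, 0.3, -0.7]
opening: 0.0
finger_force: 0.0
```

```bash
python3 - <<'E'
from h import *
st()
a=Cam('side');b=Cam('top');w=cv2.imread('w.png')
for k in(a,b): print([k.px(wor(p)).round(1) for p in([-18,0,142],[94,0,152],[-68,0,98])])
f=lambda k:cv2.resize(k.im[int(k.px(wor([-5,0,145]))[1])-45:][:90,int(k.px(wor([-5,0,145]))[0])-60:][:,:120],(400,300),interpolation=2)
cv2.imwrite('pics/g.png',np.vstack([np.hstack([f(a),f(b)]),np.hstack([cv2.resize(w,(400,300)),np.zeros((300,400,3),np.uint8)])])[:,:,::-1])
E
```

```text
t 28.8 tcp [-21.9 279.3 265.6] turn units left -0.052 F [-0.28 -0.81 -0.74] open 0.0 zdown -1.0 q5 -1.52
[array([300.3, 245.6]), array([259.2, 200.6]), array([319.6, 277.4])]
[array([327.5, 252. ]), array([275.3, 296.1]), array([348.4, 235.9])]
```

View pics/g.png

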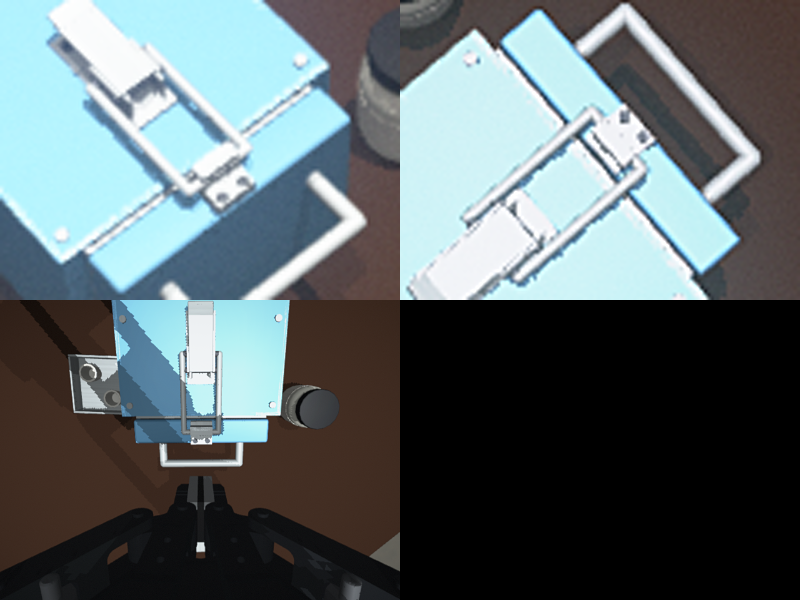

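```bash
python3 - <<'E'
from h import *
a=Cam('side');cur=a.im.astype(float)
def prof(im,sc,off):
    res=[]
    for y in(-30,-15,0,15,30):
        xs=np.arange(-90,-50,.25);P=np.array([a.px(wor([x,y,98])) for x in xs])
        Q=((P-off+.5)*sc-.5).astype(np.float32);g=cv2.remap(im.min(2).astype(np.float32),Q[None,:,0].copy(),Q[None,:,1].copy(),1)[0]
        wt=np.clip(g-110,0,None);res.append((xs*wt).sum()/wt.sum())
    return np.round(res,2)
print("now",prof(cur,1,np.zeros(2)))
for n in"bc":print(n,prof(cv2.imread(f"pics/{n}.png").astype(float),3,np.array([170,140.])))
d=cv2.imread("pics/d.png").astype(float);print("d",prof(d,5,np.array([240,180.])));f=cv2.imread("pics/f.png").astype(float);print("f",prof(f,5,np.array([230,180.])))
E
```

```text
now [-66.78 -66.79 -66.91 -66.87 -67.04]
b [-68.07 -68.01 -68.13 -68.37 -68.43]
c [-68.25 -68.17 -68.21 -68.42 -68.47]
d [-68.19 -68.14 -68.23 -68.44 -68.44]
f [-66.81 -66.88 -66.94 -67.11 -67.18]
```

The drawer was drawn in a further 1.3 mm by the latch and it stays there. The lever is flat and the bar is hooked, so I'm handing in.

```bash
python3 -c "
from bench import r
print(r.close_job())"
```

```text
the job is handed in; nothing more can be done
None
```

The job is handed in, with no verdict returned: the drawer was pushed onto the seal at about 6.6 N, the bail is hooked over the keeper and the lever is flat on its stop (17 N at most), clamping the drawer 1.3 mm further in; the arm never went near the jar, tray or brush (the brush was not in the last pictures).

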